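Load the dish and press the dark cover home on the measuring cell

ROBOT

A 7-joint arm with a two-finger parallel gripper is mounted at the origin on a cart in front of the work surface, level with it; the furniture and walls round the work are solid. World frame = base frame: x ahead of the robot, y to its left, z up, the work surface at z = 0. Lengths are in m, angles in rad, forces in N, time in s.
With the tool pointing down it reaches from about 0.35 to 0.9 m from the base axis. Payload 8.1 kg.
Tool frame: the origin (TCP) lies midway between the tips of the shut fingers; the grasp point (between the pads) lies arm.grasp_offset behind it (arm.grasp_offset is the distance from the TCP to the grasp point, in m); z points along the fingers, y is the line along which they close (so a half turn about z gives the same grasp; the last joint's range is limited). The gripper opens to 92 mm and grips with 3 to 60 N. Pads are 19 mm wide; open, the fingers measure 130 mm over their backs; the gripper's body (75 mm by 190 mm) begins 47 mm behind the grasp point.
Start: joints at [1.003, 0.434, 0.025, 1.573, -0.012, 1.134, -0.075], TCP at [0.28, -0.559, 0.227] pointing down, gripper open.
Joint ranges: [-2.62, 2.62], [-0.44, 2.09], [-1.27, 1.32], [0.08, 2.57], [-1.32, 4.46], [0.12, 2], [-2.74, 2.74]. Speed limits (rad/s): [2.22, 2.22, 3.01, 3.01, 3.14, 3.14, 3.14].

INTERFACE

Orientations are given as a rotation vector (axis times angle).
In Python, from cell import observe, imaging, arm gives the robot as it stands.
- The arm moves only by the tool apply_moves, never from a script. Its argument "commands" is a list of rows, each a list of 5 numbers: the opening in per cent of the stroke, from 0 (shut) to 100 (fully open), then the shift along the world's x, y, z in units of 0.06 m (1.0 is 0.06 m), then the turn about the world's z in units of 0.5 rad (1.0 is 0.5 rad). A call has 1 to 12 rows; each row shifts and turns the commanded pose from where the row before left it; what a row does not reach is not made up. A row lasts 1/8 s, in which the tool goes at most 62.5 mm and 10.7 degrees, less where a joint would pass 70% of its speed; a pose out of reach is approached as far as the arm can. A call with a number of a shift or a turn outside -1 to 1 is refused whole. A call with a gripper value outside its range is refused whole. The fingers move at their own pace and stop on an object; "newtons" is the grip in N (left out, the last holds). Time passes only in rows, so rows that do not move let the fingers close. It gives the time, the measured TCP pose, the force, the opening and the grip force at its end, in the units of the state.
- observe(): the state, without advancing time (a new reading comes with each control period).
- imaging.get_image(name): name is "scene" or "top"; returns (picture, depth): 420x560x3 uint8, red, green, blue; 420x560 float32, m along the optical axis (not along the pixel's ray), 0 where there is no reading.
- imaging.camera_params(name): a dict with "camera_matrix" (3x3 intrinsics, pixels), "origin" and "rotation" of the camera in the world. Camera axes: x right, y up, looking along -z (the intrinsics and any distortion apply to the point x, -y, -z); pixel columns grow to the right and rows downward; lengths in m; the calibration is good to about 2 mm. A picture is of the moment at which its call begins. camera_params takes no time and is no camera call.
- arm.sign_off(): hands the job in; it is judged then, once.
The state is a dict: "clock": time; "joints": joint angles; "dq": joint speeds; "joint_efforts": joint torques, N m; "position": TCP position; "ee_rot": TCP orientation; "force": force on the tool from outside, world axes, zero at the start; "ft_torque": the same for the moment, N m; "width": opening from 0.0 (shut) to 1.0 (fully open); "gripper_force": force on a finger pad.
Only numpy, scipy, OpenCV 4.12 (cv2) and the standard library are available. Lean on these libraries where they do the work, as an engineer would, in place of code of your own. Each camera call takes 0.05 s, during which the arm holds its last target. There are 200 camera calls.

TASK

Load the small sample dish upright into the round nest of the measuring cell and let go of it. Then close the cell with its black cover: from the open front, slide the heel under the keeper bar at the back until the blind bore drops over the locating pin, and press the cover down against the spring until it lies flush on the deck. Finish while still holding the cover pressed fully down, as for taking a reading, with the other things on the bench left where they are.

Things in the scene. Friction and masses are not known exactly. Their poses are not given: they have to be found in the camera images.
- cell: measuring cell, a grey metal fixture fixed to the worktop: base 160 (x) x 116 (y) mm, flat deck 18 mm up. Origin: centre of its underside; +x from its open front to its back, z up. Two side cheeks, inner faces at y = +-45 mm, 16 mm high over the deck, x = -30 to +71, their front ends splayed outward down to x = -57. A gland sticks out 22 mm from its -y side at x = +30, below deck level
- cell_keeper (a point): middle of the front lower edge of the keeper bar across the back of the cell: 18 mm over the deck at the cell's x = +47. The bar spans the full width, reaches back to x = +71 and its top is 26 mm over the deck. Below it a back stop has its face at x = +58.8
- cell_nest (a point): centre of the upper face of the sprung stage in the nest (round well 38 mm across in the deck, at the cell's middle), at rest 5 mm below the deck. The dish standing there stands 6 mm proud of the deck, with 2 mm of play all round
- cell_pin (a point): foot of the steel locating pin, at deck level, at the cell's x = -50, y = 0: 8 mm in diameter, 8 mm high, with a hemispherical nose. Until the bore is over it, the cover can only ride on its nose, 8 mm above the deck
- stage (a joint): travel of the sprung stage, m: 0 at rest (up), grows as the dish is pushed down, stop at 0.004. The spring pushes up with 4 N at 0 and 10 N at 0.003, so the cover's own weight (about 2 N) does not press it down. With the dish in and the cover flush on the deck it reads about 0.003
- cover: black plastic cover, loose, about 0.2 kg, lying right way up. Origin: on its underside below the grip fin; x points to its heel, z up. Body: x = -62 to +44, y = +-42.5 mm, 14 mm thick. In the underside round the origin a recess 42 mm across and 3 mm deep goes over the dish. When closed, its origin and axes coincide with the cell's, 18 mm up, its sides 2.5 mm clear of the cheeks
- cover_bore (a point): centre of the mouth of the blind bore in the cover's underside (not seen from above), at the cover's x = -50, y = 0: 10 mm in diameter, 10 mm deep
- cover_heel (a point): middle of the end edge of the heel, 58 mm from the cover's origin: a flat tongue 60 mm wide and 5 mm thick, level with the underside, from x = +44 to +58. Closed, it lies 11 mm under the keeper, 0.8 mm short of the back stop. It passes under the keeper with the cover's underside 8 (pin nose) to 13 mm above the deck
- cover_fin (a point): on the cover's grip fin, 36 mm above the underside, at x = 0, y = 0. The fin is 12 mm thick in x, 44 mm long in y and rises from 14 to 44 mm above the underside; it is taken across its thickness
- dish: the small sample dish: round clear plastic dish, 34 mm across, 11 mm high, 18 g, with a tan filling. Origin: centre of its underside; z up. Take it by the sides of the rim, near the top
- big_dish: bystander: larger petri dish, 60 mm across, 14 mm high; not the sample. Origin: centre of underside
- forceps: bystander: flat steel forceps, 118 mm long, lying on the worktop. Origin: centre of underside
- lens_cap: bystander: round black rubber cap, 37 mm across, 12 mm high. Origin: centre of underside
- timer: bystander: white bench timer with three buttons, 66 x 66 x 20 mm. Origin: centre of underside
- vial_a: bystander: small vial, 23 mm across, 56 mm high. Origin: centre of underside
- vial_b: bystander: second small vial, 23 mm across, 56 mm high. Origin: centre of underside
- note_pad: bystander: note pad, 106 x 76 x 12 mm. Origin: centre of underside
Not all that is in view belongs to the job. What is shaped like the cover but orange is not meant.

How it is judged:
By the outcome, as a careful person would: the job done as asked, in the order asked, and still so for the second after the job is handed in, while the arm keeps its last pose, push and grip.
It also fails if it takes over 61 s, if anything falls off the work surface, if the arm or the gripper's body presses on something with over 40 N, if the wrist force passes 120 N, or if a joint passes its speed limit or range.

## Working session

There is one attempt and no reset: what is moved stays moved. The work goes in short steps, Python scripts to look and compute and a tool call to move; the robot and the scene stay as the last step left them, time stands still between calls to the robot, and variables do not carry over. Pictures are saved under pics/ and viewed, at most 10 in all, crops included, and the job is handed in when it is done.

Besides the shell and the picture viewer there is one more tool, called as a command line: name --pt "numbers of a row" for each row, then --argument value for the rest. apply_moves: Moves the arm, as the interface text tells. Its arguments: {"type":"object","properties":{"commands":{"type":"array"},"newtons":{"type":"number"}},"required":["commands"]}

```bash
mkdir -p pics; cat > h.py <<'E'
import numpy as np, cv2
from cell import observe, imaging, arm
def grab(n,tag):
    im,d=imaging.get_image(n); p=imaging.camera_params(n)
    np.savez(f'{tag}.npz',im=im,d=d,K=p['camera_matrix'],o=p['origin'],R=p['rotation'],dist=np.array(p.get('distortion',[0,0,0,0,0]),float))
    return load(tag),p
def load(tag): return dict(np.load(f'{tag}.npz'))
def rays(c,uv):
    q=cv2.undistortPoints(np.array(uv,float).reshape(-1,1,2),c['K'],c['dist']).reshape(-1,2)
    return np.c_[q[:,0],-q[:,1],-np.ones(len(q))]@c['R'].T
def plane(c,uv,z):
    r=rays(c,uv); return c['o']+r*((z-c['o'][2])/r[:,2])[:,None]
def pts(c,uv):
    uv=np.array(uv).reshape(-1,2).astype(int); return c['o']+rays(c,uv)*c['d'][uv[:,1],uv[:,0]][:,None]
def cloud(c):
    h,w=c['d'].shape; g=np.stack(np.meshgrid(np.arange(w),np.arange(h)),-1).reshape(-1,2)
    P=pts(c,g); P[c['d'].ravel()<=0]=np.nan; return P.reshape(h,w,3)
E
python3 - <<'E'
from h import *
for n in('scene','top'):
    c,p=grab(n,n+'0'); print(n,p); cv2.imwrite(f'pics/{n}0.png',cv2.cvtColor(c['im'],cv2.COLOR_RGB2BGR)); print((c['d']>0).mean())
s=observe(); print(s); print(arm.grasp_offset)
E
```

```text
scene {'camera_matrix': array([[541.31272511,   0.        , 279.99088007],
       [  0.        , 541.31272511, 208.03495838],
       [  0.        ,   0.        ,   1.        ]]), 'origin': array([-0.90207977, -1.0958542 ,  1.12249233]), 'rotation': array([ 0.93274474, -0.50188858, -0.8932263 ])}
0.9960501700680272
top {'camera_matrix': array([[409.92319157,   0.        , 279.89444228],
       [  0.        , 409.92319157, 209.72023167],
       [  0.        ,   0.        ,   1.        ]]), 'origin': array([ 0.26544245, -0.12938791,  1.29675722]), 'rotation': array([ 0.17309176, -0.17871529, -1.60796633])}
0.9962202380952381
{'clock': 0.1, 'joints': array([ 1.00339232,  0.43517485,  0.0249917 ,  1.57400284, -0.01157149,
        1.13404322, -0.07511712]), 'dq': array([-0.00098801, -0.00091119, -0.00022954, -0.00155286,  0.00021346,
       -0.0005184 , -0.00092156]), 'joint_efforts': array([ 2.95024787e-03, -6.69121957e+01,  9.87817682e-01, -3.15146363e+01,
       -6.05117180e-02,  3.73555615e-02,  6.24999325e-05]), 'position': array([ 0.27987567, -0.55830292,  0.22601158]), 'ee_rot': array([-3.05580820e+00, -7.23097467e-01,  7.89738513e-04]), 'force': array([-0.06025595,  0.2198088 , -0.36659818]), 'ft_torque': array([ 0.01397246,  0.04093544, -0.02343652]), 'gripper_force': 0.0, 'width': 0.9996793922981463}
0.0188
```

View pics/scene0.png

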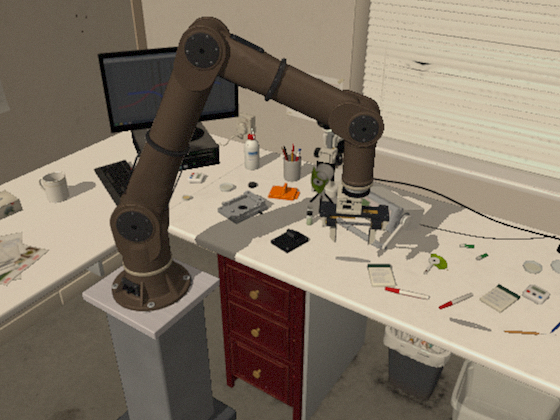

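View pics/top0.png

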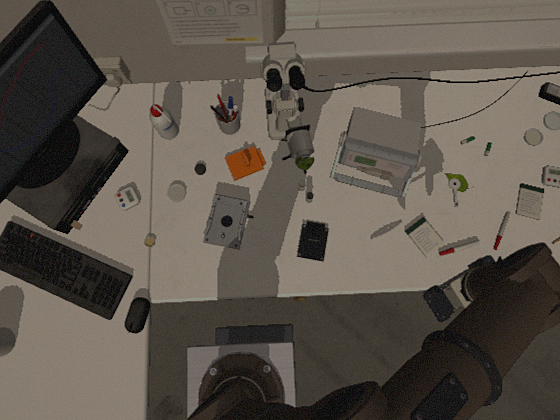

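The scene shows the grey cell at top-view pixel (227,216), the black cover at (313,240) and an orange decoy at (245,162). Candidates for the dish in the top view are the tan disc (150,240), the larger dish (177,190), the lens cap (200,168), and round dishes far right at (533,137) and (552,120). The description points to the tan one, so I'll check it in a crop.

```bash
sed -i "s/R=p\['rotation'\]/R=cv2.Rodrigues(np.array(p['rotation']))[0]/" h.py
python3 - <<'E'
from h import *
a=[]
for n in('scene','top'):
    c,p=grab(n,n+'0')
    P=cloud(c); np.save(n+'P.npy',P)
    print(n,c['dist'],p.keys())
    x0,y0,x1,y1=(130,140,345,270) if n=='top' else (160,160,330,260)
    im=cv2.cvtColor(c['im'][y0:y1,x0:x1],cv2.COLOR_RGB2BGR)
    a.append(cv2.resize(im,(480,290 if n=='top' else 282),interpolation=cv2.INTER_CUBIC) if 0 else cv2.resize(im,None,fx=(3.6 if n=='top' else 4.5),fy=(3.6 if n=='top' else 4.5),interpolation=cv2.INTER_CUBIC))
    for nm,uv in dict(tan=(150,240),big=(177,190),cap=(200,168),cover=(313,240),cell=(215,225),table=(280,230),table2=(165,270)).items():
        if n=='top': print(nm,pts(c,uv).round(4))
    if n=='scene':
        for uv in [(187,197),(226,187),(290,240),(240,207),(330,290)]: print(uv,pts(c,uv).round(4))
w=max(x.shape[1] for x in a)
# stack: scene 765x450, top 774x468 -> shrink separately
cv2.imwrite('pics/c_scene.png',a[0]); cv2.imwrite('pics/c_top.png',a[1])
E
```

```text
scene [0. 0. 0. 0. 0.] dict_keys(['camera_matrix', 'origin', 'rotation'])
(187, 197) [[0.4802 0.2783 0.0008]]
(226, 187) [[0.6273 0.1917 0.0061]]
(290, 240) [[ 0.4432 -0.2465  0.0118]]
(240, 207) [[0.5229 0.0383 0.0128]]
(330, 290) [[ 0.2962 -0.4925 -0.0011]]
top [0. 0. 0. 0. 0.] dict_keys(['camera_matrix', 'origin', 'rotation'])
tan [[0.4774 0.2761 0.0059]]
big [[0.6364 0.1903 0.0133]]
cap [[0.7081 0.1157 0.0131]]
cover [[ 0.4513 -0.2394  0.0269]]
cell [[0.5144 0.0675 0.0177]]
table [[ 0.4925 -0.138  -0.0016]]
table2 [[ 0.3812  0.2287 -0.0011]]
```

View pics/c_top.png

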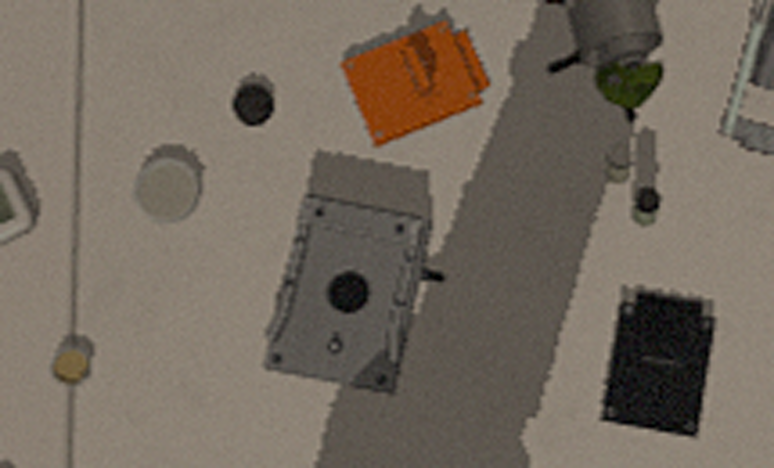

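View pics/c_scene.png

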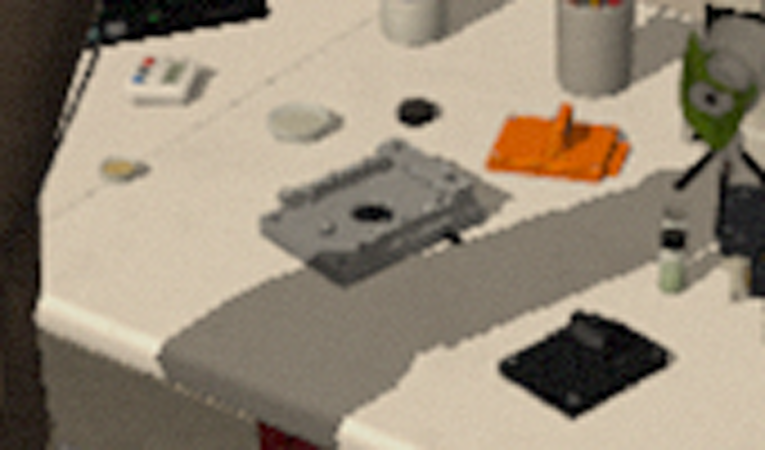

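The crops confirm it. The small tan dish is at top (150,240). The cell is seen with its nest at (227,221), pin at (223,235) and keeper end at the upper side. The cover is at (313,240) with its fin in the middle. Now I'll measure.

```bash
cat > m.py <<'E'
from h import *
def rect(uvmask,c,z):
    cs,_=cv2.findContours(uvmask.astype(np.uint8),cv2.RETR_EXTERNAL,cv2.CHAIN_APPROX_NONE)
    k=max(cs,key=cv2.contourArea).reshape(-1,2)
    W=plane(c,k,z)[:,:2]; r=cv2.minAreaRect((W*1000).astype(np.float32)); return r
def tri(ca,ua,cb,ub):
    A=rays(ca,ua)[0];B=rays(cb,ub)[0]; s=np.linalg.lstsq(np.c_[A,-B],cb['o']-ca['o'],rcond=None)[0]
    p,q=ca['o']+A*s[0],cb['o']+B*s[1]; return (p+q)/2,np.linalg.norm(p-q)
def cen(m): v,u=np.nonzero(m); return [u.mean(),v.mean()],len(u)
E
python3 - <<'E'
from m import *
T,S=load('top0'),load('scene0')
def win(c,x0,y0,x1,y1):
    m=np.zeros(c['d'].shape,bool); m[y0:y1,x0:x1]=1; return m
def hsv(c): return cv2.cvtColor(c['im'],cv2.COLOR_RGB2HSV)
# dish
for c,w in((T,(140,230,162,252)),(S,(178,188,200,206))):
    h=hsv(c); m=win(c,*w)&(h[...,1]>75); print('dish tan',cen(m), (h[w[1]:w[3]:2,w[0]:w[2]:2,1]).tolist() if 0 else '')
    P=cloud(c)[win(c,*w)]; 
    q=P[(P[:,2]>.004)]; print(len(q),q.mean(0).round(4),q[:,2].max().round(4),np.ptp(q,0).round(4))
uT=cen(win(T,140,230,162,252)&(hsv(T)[...,1]>75))[0]; uS=cen(win(S,178,188,200,206)&(hsv(S)[...,1]>75))[0]
print('dish tri',tri(T,uT,S,uS))
# nest
g=lambda c:c['im'].astype(int).sum(2)
mT=win(T,218,210,238,232)&(g(T)<110); mS=win(S,236,198,256,214)&(g(S)<110)
print('nest',cen(mT),cen(mS),tri(T,cen(mT)[0],S,cen(mS)[0]),plane(T,cen(mT)[0],.018))
for n,c,w in(('T',T,(190,170,255,260)),('S',S,(210,180,280,230))):
    P=cloud(c); m=win(c,*w)&(P[...,2]>.010)&(P[...,2]<.055)
    q=P[m]; r=cv2.minAreaRect((q[:,:2]*1000).astype(np.float32)); print('cell',n,r)
    d=q[(q[:,2]>.013)&(q[:,2]<.022)]; print(' deck z',np.median(d[:,2]), 'high',len(q[q[:,2]>.03]))
    k=q[q[:,2]>.038]; print(' keeper',len(k),k.mean(0) if len(k) else '',cv2.minAreaRect((k[:,:2]*1000).astype(np.float32)) if len(k)>5 else '')
for n,c,w in(('T',T,(290,210,335,268)),('S',S,(265,222,315,258))):
    P=cloud(c); W=win(c,*w); 
    b=P[W&(P[...,2]>.009)&(P[...,2]<.02)]; f=P[W&(P[...,2]>.03)]; al=P[W&(g(c)<150)]
    he=P[W&(g(c)<150)&(P[...,2]<.008)]
    R=lambda q:cv2.minAreaRect((q[:,:2]*1000).astype(np.float32))
    print('cover',n,'body',R(b),len(b),np.median(b[:,2]),'\n fin',len(f),f.mean(0),R(f),f[:,2].max(),'\n all',R(al),'heel',len(he),he.mean(0) if len(he) else '')
print('table',[np.median(cloud(c)[win(c,*w)][:,2]) for c,w in((T,(260,200,290,260)),(S,(300,255,335,262)))])
E
```

```text
dish tan ([np.float64(149.21212121212122), np.float64(241.46969696969697)], 66) 
78 [0.4744 0.2769 0.0069] 0.0141 [0.0638 0.0616 0.0101]
dish tan ([np.float64(186.0), np.float64(197.0)], 17) 
28 [0.4711 0.2788 0.0062] 0.0133 [0.0987 0.0748 0.0092]
dish tri (array([0.47361365, 0.27846141, 0.00398732]), np.float64(0.0015134937650849373))
nest ([np.float64(226.3548387096774), np.float64(220.9247311827957)], 93) ([np.float64(242.11764705882354), np.float64(206.94117647058823)], 17) (array([0.52716309, 0.03152983, 0.01315573]), np.float64(0.0007710917748848608)) [[0.52592931 0.03121773 0.018     ]]
cell T ((569.3883666992188, 42.815277099609375), (197.2344970703125, 258.7078857421875), 87.39199829101562)
 deck z 0.016993602320232726 high 437
 keeper 264 [0.58320296 0.01992516 0.04309711] ((536.879150390625, 32.18425750732422), (111.89788818359375, 125.25080871582031), 75.74588012695312)
cell S ((586.0260620117188, 41.230560302734375), (303.6782531738281, 250.4937286376953), 36.7218132019043)
 deck z 0.016175754896571637 high 163
 keeper 78 [0.5785613  0.01162259 0.04162493] ((578.14996337
[... 356 characters left out ...]
91), 78.70830535888672) 0.05034740352852296 
 all ((454.5156555175781, -240.32818603515625), (83.03662109375, 120.1926040649414), 77.46694946289062) heel 76 [ 0.49250141 -0.2504184   0.00432744]
cover S body ((482.9014587402344, -251.85113525390625), (89.93299865722656, 200.13284301757812), 77.23573303222656) 301 0.012403406631226854 
 fin 46 [ 0.45004633 -0.24325514  0.03820366] ((451.1851806640625, -241.2476806640625), (53.01568603515625, 18.185087203979492), 71.41281127929688) 0.04922896747366967 
 all ((452.37213134765625, -245.99722290039062), (93.91524505615234, 133.94956970214844), 74.6850814819336) heel 87 [ 0.44470393 -0.25399846  0.00443161]
table [np.float64(nan), np.float64(nan)]
```

```bash
python3 - <<'E'
from m import *
for n,seed in(('top0',(215,225)),('scene0',(225,207))):
    c=load(n); P=cloud(c); h=cv2.cvtColor(c['im'],cv2.COLOR_RGB2HSV)
    m=((P[...,2]>.010)&(P[...,2]<.06)&(h[...,1]<90)).astype(np.uint8)
    k,l,st,ce=cv2.connectedComponentsWithStats(m,connectivity=4); i=l[seed[1],seed[0]]; print(n,st[i])
    mm=l==i; mm=cv2.morphologyEx(mm.astype(np.uint8),cv2.MORPH_OPEN,np.ones((5,5)))>0
    q=P[mm]; print(cv2.minAreaRect((q[:,:2]*1000).astype(np.float32)))
    z=q[:,2]; print('deckz',np.median(z[(z>.013)&(z<.022)]),'hi',np.percentile(z,97))
    def band(lo,hi):
        s=q[(z>lo)&(z<hi)]; return len(s),s.mean(0).round(4),cv2.minAreaRect((s[:,:2]*1000).astype(np.float32))
    print('bar',band(.037,.05)); 
    ys,xs=np.nonzero(mm)
    # side edges in the cell frame (yaw guess): per-row extents
    a=np.radians(-12.7); ex=np.array([np.cos(a),np.sin(a)]); ey=np.array([-ex[1],ex[0]]); o=np.array([.526,.0315])
    X=(q[:,:2]-o)@ex; Y=(q[:,:2]-o)@ey
    L=[];
    for x in np.arange(-.07,.071,.01):
        s=Y[abs(X-x)<.006]
        if len(s): L.append((x,s.min(),s.max()))
    L=np.array(L); print((L*1000).round(0).tolist()); print('slopes deg',np.degrees(np.polyfit(L[:,0],L[:,1],1)[0]),np.degrees(np.polyfit(L[:,0],L[:,2],1)[0]),'midY',L[:,1:].mean())
    print('Xrange',X.min(),X.max())
    M=[]
    for y in np.arange(-.05,.051,.01):
        s=X[abs(Y-y)<.006]; M.append((y,s.min(),s.max()))
    M=np.array(M); print((M*1000).round(0).tolist(),np.degrees(np.polyfit(M[:,0],M[:,1],1)[0]),np.degrees(np.polyfit(M[:,0],M[:,2],1)[0]))
    t=P[(abs(P[...,0]-.42)<.02)&(abs(P[...,1]-.15)<.05)]; print('table',np.median(t[:,2]))
c=load('top0'); print(c['im'][229:242,215:232].sum(2).tolist())
print(cv2.Rodrigues(c['R'])[0].ravel())
E
```

```text
top0 [ 203  194   49   55 1783]
((527.9387817382812, 32.269561767578125), (117.8370132446289, 160.53570556640625), 76.18077850341797)
deckz 0.017259991758113546 hi 0.04508125799586361
bar (263, array([0.5813, 0.0183, 0.043 ]), ((534.96435546875, 29.599937438964844), (107.87483215332031, 130.4531707763672), 77.91819763183594))
[[-70.0, -55.0, 57.0], [-60.0, -55.0, 60.0], [-50.0, -57.0, 61.0], [-40.0, -55.0, 59.0], [-30.0, -56.0, 58.0], [-20.0, -56.0, 59.0], [-10.0, -56.0, 59.0], [0.0, -57.0, 59.0], [10.0, -56.0, 60.0], [20.0, -57.0, 55.0], [30.0, -58.0, 60.0], [40.0, -57.0, 58.0], [50.0, -58.0, 59.0], [60.0, -58.0, 55.0], [70.0, -57.0, 53.0]]
slopes deg -1.0543799644275627 -1.7527213753643638 midY 0.0008313209145529621
Xrange -0.07881693132529868 0.08246953314525149
[[-50.0, -77.0, 79.0], [-40.0, -78.0, 81.0], [-30.0, -79.0, 80.0], [-20.0, -78.0, 80.0], [-10.0, -79.0, 81.0], [0.0, -78.0, 81.0], [10.0, -78.0, 82.0], [20.0, -78.0, 82.0], [30.0, -77.0, 82.0], [40.0, -75.0, 82.0], [50.0, -75.0, 68.0]] 1.507079545002373 -2.3704251152026106
table -0.0007436362328098189
scene0 [217 191  50  
[... 1512 characters left out ...]
28, 130, 95, 168, 243, 268, 257, 253, 255, 258, 258], [256, 254, 256, 259, 253, 244, 196, 238, 214, 119, 222, 272, 252, 253, 236, 257, 265], [242, 250, 268, 249, 249, 236, 139, 318, 269, 153, 218, 264, 240, 260, 249, 272, 262], [266, 261, 261, 252, 259, 255, 208, 164, 143, 176, 255, 252, 260, 251, 259, 249, 267], [262, 258, 256, 243, 262, 259, 253, 208, 219, 260, 279, 256, 247, 253, 260, 249, 248], [254, 258, 253, 260, 250, 267, 264, 270, 256, 267, 266, 240, 258, 260, 258, 265, 272], [261, 262, 242, 254, 256, 265, 238, 246, 250, 256, 270, 255, 261, 241, 256, 271, 281], [258, 263, 263, 261, 274, 268, 249, 252, 240, 275, 236, 254, 254, 255, 271, 269, 232]]
[ 0.17309176 -0.17871529 -1.60796633]
```

apply_moves --pt "100 0 0.5 0 0.37" --pt "100 0 1 0 0.37" --pt "100 0 1 0 0.37" --pt "100 0 1 0 0.37" --pt "100 0 1 0 0.29" --pt "100 0 1 0 0" --pt "100 0.5 1 0 0" --pt "100 0.5 1 0 0" --pt "100 0.5 1 0 0" --pt "100 0.5 1 0 0" --pt "100 0.6 1 0 0" --pt "100 0.5 1 0 0"

```text
clock: 1.7
position: [0.4531, 0.1058, 0.2268]
ee_rot: [2.454, 1.961, 0.001]
force: [1.9, -1.1, -1.2]
width: 1.0
gripper_force: 0.0
```

apply_moves --pt "100 0.1 0.8 0 0" --pt "100 0.1 0.8 0 0" --pt "100 0 0.8 0 0" --pt "100 0 0 -0.5 0" --pt "100 0 0 -0.8 0" --pt "100 0 0 -0.8 0" --pt "100 0 0 0 0" --pt "100 0 0 0 0"

```text
clock: 2.7
position: [0.4646, 0.2491, 0.1022]
ee_rot: [-2.453, -1.963, -0.002]
force: [-0.0, 0.1, 0.0]
width: 1.001
gripper_force: 0.0
```

```bash
python3 - <<'E'
from m import *
T=load('top0')
n=plane(T,[226.35,220.92],.017)[0]; p=plane(T,[222.8,235.7],.022)[0]
d=n-p; print('nest',n,'pin',p,np.degrees(np.arctan2(d[1],d[0])),np.hypot(*d[:2]))
# straight base edges via gradient: fit lines with cv2.fitLine (huber) on mask contour per side
P=cloud(T); h=cv2.cvtColor(T['im'],cv2.COLOR_RGB2HSV)
def frame(mm,z,a,o,hx,hy):
    cs,_=cv2.findContours(mm.astype(np.uint8),cv2.RETR_EXTERNAL,cv2.CHAIN_APPROX_NONE)
    k=max(cs,key=cv2.contourArea).reshape(-1,2); W=plane(T,k,z)[:,:2]
    ex=np.array([np.cos(a),np.sin(a)]); ey=np.array([-ex[1],ex[0]]); q=np.c_[(W-o)@ex,(W-o)@ey]
    for nm,s in(('y-',(abs(q[:,1]+hy)<.006)&(abs(q[:,0])<hx-.012)),('y+',(abs(q[:,1]-hy)<.006)&(abs(q[:,0])<hx-.012)),('x-',(abs(q[:,0]+hx)<.006)&(abs(q[:,1])<hy-.012)),('x+',(abs(q[:,0]-hx)<.006)&(abs(q[:,1])<hy-.012))):
        if s.sum()<5: continue
        v=cv2.fitLine(q[s].astype(np.float32),cv2.DIST_HUBER,0,.001,.001).ravel(); t=np.degrees(np.arctan2(v[1],v[0]))
        print(nm,s.sum(),'ang',((t+45)%90-45).round(2),'pos',v[2:].round(4))
m=((P[...,2]>.010)&(P[...,2]<.06)&(h[...,1]<90)).astype(np.uint8); l=cv2.connectedComponents(m,connectivity=4)[1]
mm=cv2.morphologyEx((l==l[225,215]).astype(np.uint8),cv2.MORPH_OPEN,np.ones((5,5)))
print('cell'); frame(mm,.018,np.radians(-13.5),n[:2],.08,.058)
b=((T['im'].astype(int).sum(2)<150)).astype(np.uint8); l=cv2.connectedComponents(b,connectivity=4)[1]
mm=cv2.morphologyEx((l==l[245,313]).astype(np.uint8),cv2.MORPH_OPEN,np.ones((3,3)))
print('cover'); frame(mm,.010,np.radians(-12.7),np.array([.4545,-.2403]),.060,.0425)
E
```

```text
nest [0.52614904 0.03135847 0.017     ] pin [0.47826207 0.04261625 0.022     ] -13.229472127207186 0.0491924745215071
cell
y- 42 ang -0.48 pos [-0.0109 -0.0557]
y+ 41 ang -0.54 pos [0.0016 0.0585]
x- 27 ang -1.24 pos [-0.0774 -0.0032]
x+ 28 ang 0.31 pos [0.0797 0.0006]
cover
y- 27 ang -0.37 pos [ 0.0052 -0.0401]
y+ 28 ang 0.44 pos [-0.0077  0.0398]
x- 19 ang 1.6 pos [-0.0585 -0.0021]
x+ 18 ang -1.28 pos [ 0.0565 -0.0012]
```

apply_moves --pt "100 0.157 0.48 0 -0.035" --pt "100 0 0 0 0" --pt "100 0 0 -0.6 0" --pt "100 0 0 -0.6 0" --pt "100 0 0 -0.3 0" --pt "100 0 0 0 0" --pt "100 0 0 0 0"

```text
clock: 3.58
position: [0.4743, 0.2778, 0.0122]
ee_rot: [2.47, 1.941, 0.003]
force: [0.4, -0.3, 0.5]
width: 0.998
gripper_force: 0.0
```

```bash
python3 - <<'E'
from m import *
s=observe(); print(s['position'],cv2.Rodrigues(s['ee_rot'])[0][:,1])
a=[]
for n,w in(('scene',(150,150,270,240)),('top',(100,180,220,270))):
    c,_=grab(n,n+'1'); a.append(cv2.resize(cv2.cvtColor(c['im'][w[1]:w[3],w[0]:w[2]],cv2.COLOR_RGB2BGR),None,fx=3.3,fy=3.3,interpolation=cv2.INTER_CUBIC))
cv2.imwrite('pics/g1.png',np.hstack(a))
E
```

```text
[0.4742563  0.2778124  0.01216031] [ 0.97165376 -0.23640451  0.00137256]
```

View pics/g1.png

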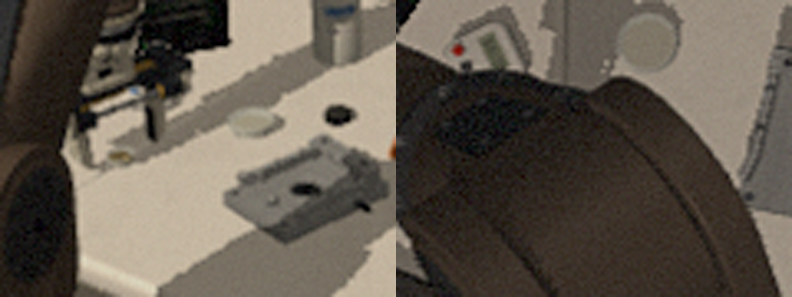

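The scene view shows the fingers astride the tan dish (crop (118,155)); in the top view the arm hides it. I'll go down the last 5 mm and close.

apply_moves --pt "100 0 0 -0.09 0" --pt "60 0 0 0 0" --pt "20 0 0 0 0" --pt "20 0 0 0 0" --pt "20 0 0 0 0" --pt "20 0 0 0 0" --pt "20 0 0 0 0" --newtons 8

```text
clock: 4.55
position: [0.4734, 0.2772, 0.0054]
ee_rot: [2.47, 1.941, 0.0]
force: [-0.7, 1.0, -0.3]
width: 0.398
gripper_force: 0.0
```

apply_moves --pt "20 0 0 0 0" --pt "20 0 0 0 0" --pt "20 0 0 0 0"

```text
clock: 4.92
position: [0.4735, 0.2772, 0.0053]
ee_rot: [2.47, 1.941, 0.0]
force: [-0.2, 0.1, 0.2]
width: 0.358
gripper_force: 8.0
```

apply_moves --pt "20 0 0 0.7 0" --pt "20 0 0 0.6 0" --pt "20 0.175 -0.6 0 0" --pt "20 0.175 -0.9 0 0" --pt "20 0.175 -0.9 0 0" --pt "20 0.175 -0.9 0 0" --pt "20 0.175 -0.8 0 0" --pt "20 0 0 -0.4 0" --pt "20 0 0 0 0" --pt "20 0 0 0 0" --pt "20 0 0 0 0"

```text
clock: 6.3
position: [0.5263, 0.0323, 0.0602]
ee_rot: [2.468, 1.943, 0.002]
force: [0.4, -0.3, -0.4]
width: 0.358
gripper_force: 8.0
```

```bash
python3 - <<'E'
from m import *
s=observe(); print(s['position'],s['width'],s['gripper_force'],cv2.Rodrigues(s['ee_rot'])[0][:,1])
a=[]
for n,w in(('scene',(190,150,290,240)),('top',(180,165,280,255))):
    c,_=grab(n,n+'2'); a.append(cv2.resize(cv2.cvtColor(c['im'][w[1]:w[3],w[0]:w[2]],cv2.COLOR_RGB2BGR),None,fx=4,fy=4,interpolation=cv2.INTER_CUBIC))
cv2.imwrite('pics/g2.png',np.hstack(a))
E
```

```text
[0.52633509 0.03226206 0.06015176] 0.35805029259595705 7.999995988793671 [ 0.97206718 -0.23470033  0.00107738]
```

View pics/g2.png

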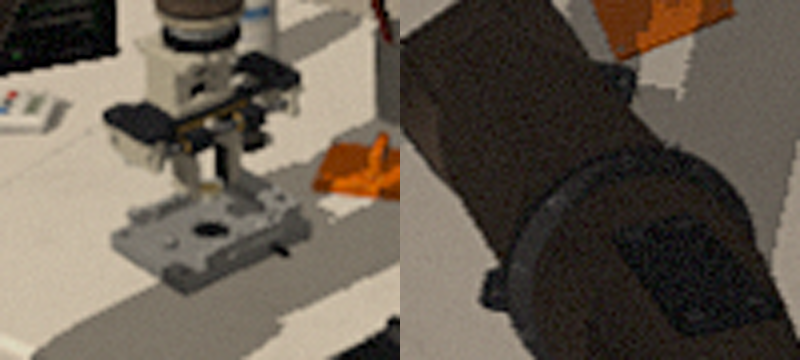

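```bash
python3 - <<'E'
from m import *
c=load('scene2'); h=cv2.cvtColor(c['im'],cv2.COLOR_RGB2HSV).astype(int)
w=np.zeros(h.shape[:2],bool); w[192:202,234:250]=1
print(h[192:202,234:250,1].tolist()); print(c['im'][192:202,234:250].sum(2).tolist())
print(plane(c,[242.12,206.94],.0155)) # nest (hole seen in scene, walls shade)
for uv in([241,197],[242,197],[243,197]): print(plane(c,uv,.061))
print('orig dish tan scene',plane(load('scene0'),[186,197],.006))
E
```

```text
[[57, 64, 56, 58, 57, 54, 47, 48, 50, 46, 23, 255, 85, 55, 55, 52], [61, 64, 61, 62, 62, 49, 45, 46, 48, 49, 24, 255, 75, 60, 55, 53], [56, 59, 47, 59, 57, 45, 37, 42, 38, 34, 23, 21, 93, 47, 60, 50], [56, 62, 61, 61, 61, 48, 52, 56, 48, 53, 44, 31, 29, 49, 54, 41], [61, 62, 56, 59, 56, 64, 113, 138, 135, 131, 92, 58, 26, 41, 44, 30], [53, 58, 57, 56, 53, 74, 103, 123, 115, 112, 94, 70, 26, 23, 38, 27], [37, 39, 51, 53, 54, 68, 69, 70, 75, 83, 66, 41, 35, 25, 34, 38], [26, 20, 32, 50, 65, 54, 50, 52, 51, 45, 41, 36, 35, 29, 31, 26], [30, 21, 31, 30, 37, 36, 34, 39, 36, 42, 33, 32, 35, 31, 26, 33], [38, 32, 33, 23, 28, 37, 26, 30, 26, 31, 30, 27, 27, 30, 29, 34]]
[[205, 211, 232, 245, 246, 269, 461, 550, 562, 415, 32, 5, 62, 190, 263, 239], [190, 203, 223, 244, 250, 299, 453, 552, 566, 416, 60, 8, 45, 194, 248, 256], [280, 199, 225, 258, 241, 283, 425, 505, 511, 424, 251, 142, 28, 195, 252, 232], [384, 260, 224, 255, 236, 249, 323, 357, 354, 351, 341, 259, 100, 181, 220, 209], [440, 390, 317, 276, 253, 220, 214, 232, 236, 244, 299, 287, 141, 173, 178, 168], [443, 442, 386, 307, 266, 251, 258, 260, 254, 275, 274, 252, 194, 194, 187, 160], [369, 381, 338, 273, 280, 265, 311, 353, 330, 303, 300, 310, 267, 232, 208, 189], [255, 288, 249, 223, 273, 273, 335, 411, 370, 314, 295, 355, 352, 305, 256, 229], [198, 209, 209, 245, 265, 301, 361, 407, 377, 337, 350, 364, 349, 327, 282, 236], [204, 227, 241, 296, 309, 333, 364, 363, 361, 355, 362, 372, 299, 216, 222, 234]]
[[0.52441488 0.02886042 0.0155    ]]
[[0.52241409 0.03080784 0.061     ]]
[[0.52457096 0.02758943 0.061     ]]
[[0.52672787 0.02437097 0.061     ]]
orig dish tan scene [[0.47149848 0.27529374 0.006     ]]
```

apply_moves --pt "20 -0.013 -0.017 -0.2 0" --pt "20 0 0 -0.2 0" --pt "20 0 0 -0.12 0" --pt "20 0 0 -0.06 0" --pt "20 0 0 -0.05 0" --pt "20 0 0 0 0" --pt "20 0 0 0 0"

```text
clock: 7.28
position: [0.5257, 0.0302, 0.0218]
ee_rot: [2.47, 1.941, 0.001]
force: [2.4, -0.5, -0.7]
width: 0.361
gripper_force: 8.0
```

apply_moves --pt "20 0.01 0.01 0 0" --pt "20 0 0 0 0" --pt "20 0 0 -0.025 0" --pt "20 0 0 0 0" --pt "20 0 0 0 0"

```text
clock: 7.9
position: [0.526, 0.0307, 0.0201]
ee_rot: [2.47, 1.941, 0.0]
force: [2.1, -0.3, -0.1]
width: 0.359
gripper_force: 8.0
```

apply_moves --pt "40 0 0 0 0" --pt "46 0 0 0 0" --pt "46 0 0 0 0" --pt "46 0 0 0 0" --pt "46 0 0 0.2 0" --pt "46 0 0 0.6 0" --pt "80 0 0 0.8 0" --pt "100 0 -0.5 0.8 0" --pt "100 0 -1 0 0" --pt "100 0 -1 0 0" --pt "100 -0.1 -1 0 0" --pt "100 0 0 0 0"

```text
clock: 9.4
position: [0.5184, -0.1855, 0.1642]
ee_rot: [2.478, 1.929, -0.003]
force: [0.6, 1.4, 0.4]
width: 0.995
gripper_force: 0.0
```

```bash
python3 - <<'E'
from m import *
s=observe(); print(s['position'],s['force'])
a=[]
for n,w in(('scene',(190,150,290,240)),('top',(180,175,280,265))):
    c,_=grab(n,n+'3'); a.append(cv2.resize(cv2.cvtColor(c['im'][w[1]:w[3],w[0]:w[2]],cv2.COLOR_RGB2BGR),None,fx=4,fy=4,interpolation=cv2.INTER_CUBIC))
cv2.imwrite('pics/g3.png',np.hstack(a))
E
```

```text
[ 0.51836404 -0.18548974  0.16423567] [0.60001181 1.3573078  0.39799749]
```

View pics/g3.png

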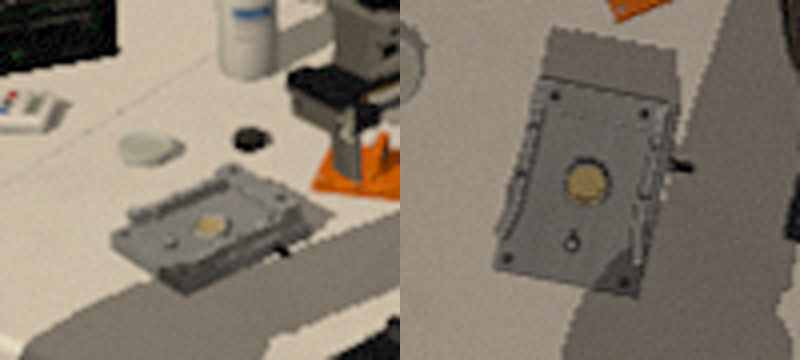

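The dish sits in the nest (top crop (587,183), concentric with the well; scene crop (210,226)). Next I'll take the cover.

apply_moves --pt "100 -0.5 -0.45 0 0.036" --pt "100 -0.5 -0.45 0 0" --pt "100 0 0 -0.6 0" --pt "100 0 0 -0.6 0" --pt "100 0 0 0 0" --pt "100 0 0 0 0"

```text
clock: 10.25
position: [0.461, -0.2321, 0.0934]
ee_rot: [2.45, 1.966, 0.002]
force: [0.3, -0.5, -0.7]
width: 0.998
gripper_force: 0.0
```

```bash
python3 - <<'E'
from m import *
s=observe(); y=cv2.Rodrigues(s['ee_rot'])[0][:,1]; print(s['position'],np.degrees(np.arctan2(y[1],y[0])))
T=load('top3'); h=cv2.cvtColor(T['im'],cv2.COLOR_RGB2HSV)
w=np.zeros(h.shape[:2],bool); w[212:232,216:238]=1
print('dish in nest',plane(T,cen(w&(h[...,1]>75))[0],.020))
E
```

```text
[ 0.4609658  -0.23211756  0.09338855] -12.51431140912387
dish in nest [[0.52575244 0.03151617 0.02      ]]
```

apply_moves --pt "100 -0.075 -0.14 0 0" --pt "60 0 0 -0.5 0" --pt "50 0 0 -0.5 0" --pt "50 0 0 -0.25 0" --pt "40 0 0 0 0" --pt "40 0 0 0 0" --newtons 45

```text
clock: 11.0
position: [0.4561, -0.2419, 0.0181]
ee_rot: [2.451, 1.963, 0.001]
force: [-0.7, -0.1, 1.0]
width: 0.504
gripper_force: 0.0
```

apply_moves --pt "5 0 0 -0.015 0" --pt "5 0 0 0 0" --pt "5 0 0 0 0" --pt "5 0 0 0 0" --pt "5 0 0 0 0" --pt "5 0 0 0 0" --pt "5 0 0 0 0" --pt "5 0 0 0 0" --pt "5 0 0 0 0"

```text
clock: 12.12
position: [0.4556, -0.2417, 0.0164]
ee_rot: [2.452, 1.963, 0.0]
force: [-0.0, 0.1, 5.5]
width: 0.124
gripper_force: 45.0
```

apply_moves --pt "5 0 0 0.3 0" --pt "5 0 0 0.6 0" --pt "5 0 0.5 0.2 -0.04" --pt "5 0 0.9 0 0" --pt "5 0 0.9 0 0" --pt "5 0 0.9 0 0" --pt "5 0 0.9 0 0" --pt "5 0 0.73 0 0" --pt "5 0 0 0 0" --pt "5 0 0 0 0" --pt "5 0 0 0 0"

```text
clock: 13.5
position: [0.4551, 0.0466, 0.0822]
ee_rot: [2.474, 1.936, -0.001]
force: [0.1, -0.4, -2.2]
width: 0.128
gripper_force: 45.0
```

```bash
python3 - <<'E'
from m import *
s=observe(); y=cv2.Rodrigues(s['ee_rot'])[0][:,1]; print(s['position'],np.degrees(np.arctan2(y[1],y[0])),s['width'],s['force'])
a=[]
for n,w in(('scene',(190,150,290,240)),('top',(180,175,280,265))):
    c,_=grab(n,n+'4'); a.append(cv2.resize(cv2.cvtColor(c['im'][w[1]:w[3],w[0]:w[2]],cv2.COLOR_RGB2BGR),None,fx=4,fy=4,interpolation=cv2.INTER_CUBIC))
cv2.imwrite('pics/g4.png',np.clip(np.hstack(a).astype(int)*3//2,0,255))
E
```

```text
[0.45510413 0.04664156 0.08216034] -13.90816580203717 0.12841903648835645 [ 0.09271324 -0.43588561 -2.15135668][ WARN:0@0.890] global loadsave.cpp:1063 imwrite_ Unsupported depth image for selected encoder is fallbacked to CV_8U.
```

View pics/g4.png

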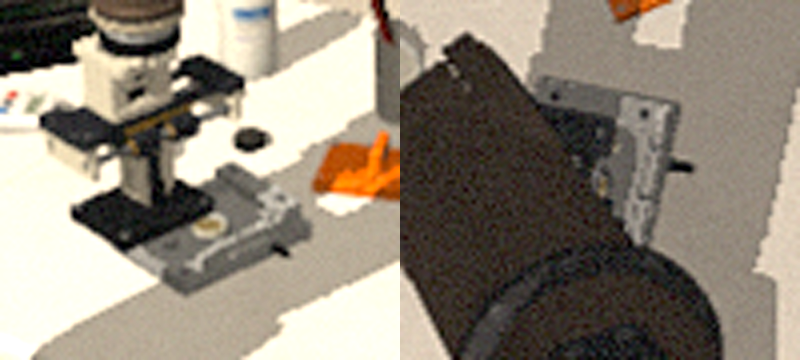

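The scene view shows the cover held level in front of the cell, with its corners at crop (72,212), (122,250) and (212,198). I'll measure its lower front and right edges against the TCP.

```bash
cat > cov.py <<'E'
from m import *
import sys
def run(tag,tcp,yaw,off=.0164):
    c=load(tag); z=tcp[2]-off; bias=np.array([-.0018,-.0022])
    a=np.radians(yaw); ex=np.array([np.cos(a),np.sin(a)]); ey=np.array([-ex[1],ex[0]])
    g=c['im'].astype(int).sum(2); b=np.zeros(g.shape,np.uint8); b[185:230,195:250]=(g<110)[185:230,195:250]
    l=cv2.connectedComponents(b,connectivity=4)[1]
    corner=lambda x,y,zz:(lambda p:(c['K']@[p[0]/-p[2],-p[1]/-p[2],1])[:2])(c['R'].T@(np.r_[tcp[:2]+bias+ex*x+ey*y,zz]-c['o']))
    for n,x,y in(('left',-.062,.0425),('near',-.062,-.0425),('right',.044,-.0425)): print(n,corner(x,y,z).round(1),corner(x,y,z+.014).round(1))
    u,v=corner(-.03,-.02,z+.014).astype(int); m=l==l[v,u]
    print('seed',u,v,g[v,u],m.sum())
    L,N,Rr=corner(-.062,.0425,z),corner(-.062,-.0425,z),corner(.044,-.0425,z)
    for nm,A,B in(('front x=-62',L,N),('side y=-42.5',N,Rr)):
        pts=[]
        for uu in np.arange(int(min(A[0],B[0]))+3,int(max(A[0],B[0]))-2):
            vv=np.nonzero(m[:,uu])[0]; pe=A[1]+(uu-A[0])*(B[1]-A[1])/(B[0]-A[0])
            if len(vv):
                # subpixel crossing
                v0=vv.max(); g0,g1=g[v0,uu],g[v0+1,uu]; f=v0+np.clip((110-g0)/max(g1-g0,1),0,1)
                if abs(f-pe)<4: pts.append((uu,f))
        P=plane(c,pts,z)[:,:2]-bias-tcp[:2]; X,Y=P@ex,P@ey
        if nm[0]=='f': k=np.polyfit(Y,X,1); print(nm,len(X),'X',np.median(X).round(4),'rot',-np.degrees(k[0]).round(2),(X*1000).round(1))
        else: k=np.polyfit(X,Y,1); print(nm,len(X),'Y',np.median(Y).round(4),'rot',np.degrees(k[0]).round(2),(Y*1000).round(1))
E
python3 -c "
from cov import *
run('scene4',np.array([.4551,.0466,.0822]),-13.9)"
```

```text
left [207.1 204. ] [206.9 200.8]
near [220.8 212.8] [220.6 209.6]
right [243.2 202.8] [243.  199.6]
seed 223 204 48 363
front x=-62 8 X -0.0581 rot 0.48 [-58.9 -57.4 -58.4 -59.2 -57.6 -57.9 -58.  -58.2]
side y=-42.5 18 Y -0.0403 rot -0.83 [-39.1 -37.4 -39.3 -41.  -39.9 -40.8 -40.8 -40.9 -39.9 -40.9 -39.8 -39.8
 -41.7 -40.3 -41.  -40.7 -40.4 -39.3]
```

```bash
python3 - <<'E'
from m import *
T=load('top4'); P=cloud(T); tcp=np.array([.4551,.0466]); a=np.radians(-13.9); ex=np.array([np.cos(a),np.sin(a)]); ey=np.array([-ex[1],ex[0]])
q=P-np.r_[tcp,0]; X=q[...,:2]@ex; Y=q[...,:2]@ey; Z=P[...,2]
m=(Z>.06)&(Z<.09)&(abs(X)<.08)&(abs(Y)<.07)
print(m.sum(),np.median(Z[m]))
for lo,hi in((.060,.0745),(.0745,.09)):
    k=m&(Z>lo)&(Z<hi); print(lo,k.sum(), np.percentile(X[k],[2,98]).round(4),np.percentile(Y[k],[2,98]).round(4))
vs=np.unique(np.nonzero(m)[0])
for v in vs: 
    u=np.nonzero(m[v])[0].max(); g=T['im'][v,u-2:u+5].astype(int).sum(1)
    print(v,u,'X %.1f Y %.1f Z %.1f'%(X[v,u]*1e3,Y[v,u]*1e3,Z[v,u]*1e3),g.tolist())
# deck right-edge of cell: bias check on nest frame
T0=load('top0')
E
python3 -c "
from cov import *
c=load('scene0')
import cov
src=open('cov.py').read().replace('185:230,195:250','215:265,255:325')
exec(src)
run('scene0',np.array([.4556,-.2417,.0164]),-12.64)"
```

```text
9 0.07307378594022373
0.06 6 [0.0486 0.0575] [-0.0282 -0.0207]
0.0745 3 [0.0375 0.042 ] [-0.0407 -0.0371]
224 231 X 57.6 Y -22.4 Z 67.5 [75, 139, 97, 157, 199, 192, 186]
225 232 X 55.6 Y -25.7 Z 65.0 [74, 40, 26, 148, 181, 192, 247]
226 232 X 51.6 Y -27.4 Z 71.3 [77, 59, 69, 151, 186, 187, 249]
227 232 X 48.3 Y -28.3 Z 73.1 [94, 98, 68, 171, 206, 175, 244]
229 234 X 42.1 Y -37.0 Z 82.1 [67, 98, 115, 148, 265, 292, 253]
230 235 X 40.1 Y -40.2 Z 79.4 [69, 63, 84, 187, 286, 286, 300]
231 235 X 37.3 Y -40.7 Z 78.1 [67, 51, 33, 234, 268, 289, 294]
left [270.3 243. ] [270.3 239.8]
near [286.9 253.2] [286.9 249.9]
right [307.9 241.1] [308.  237.9]
seed 288 243 48 418
front x=-62 11 X -0.0567 rot -0.49 [-56.8 -57.2 -55.9 -56.5 -55.9 -56.4 -57.3 -56.7 -57.2 -57.7 -56.1]
side y=-42.5 16 Y -0.0376 rot 0.19 [-37.4 -38.  -38.2 -37.7 -37.1 -38.5 -37.4 -37.5 -37.9 -37.9 -35.9 -37.5
 -38.4 -37.4 -37.6 -37.9]
```

apply_moves --pt "5 0.01 0.022 -0.2 0" --pt "5 0 0 -0.2 0" --pt "5 0 0 -0.15 0" --pt "5 0 0 -0.06 0" --pt "5 0 0 0 0" --pt "5 0 0 0 0" --newtons 55

```text
clock: 14.35
position: [0.4561, 0.0496, 0.0458]
ee_rot: [2.472, 1.939, 0.001]
force: [0.5, 0.4, -1.3]
width: 0.127
gripper_force: 55.0
```

apply_moves --pt "5 0 -0.03 -0.015 0" --pt "5 0.16 -0.04 0 0" --pt "5 0.16 -0.04 0 0" --pt "5 0.16 -0.04 0 0" --pt "5 0.16 -0.04 0 0" --pt "5 0 0 0 0" --pt "5 0 0 0 0"

```text
clock: 15.22
position: [0.4939, 0.0382, 0.0445]
ee_rot: [-2.472, -1.939, 0.001]
force: [0.3, 0.7, -2.7]
width: 0.131
gripper_force: 55.0
```

apply_moves --pt "5 0.11 -0.027 0 0" --pt "5 0.11 -0.027 0 0" --pt "5 0.11 -0.027 0 0" --pt "5 0.11 -0.027 0 0" --pt "5 0 0 0 0" --pt "5 0 0 0 0"

```text
clock: 15.98
position: [0.5204, 0.0317, 0.0446]
ee_rot: [-2.472, -1.939, 0.0]
force: [-0.7, 0.1, -3.0]
width: 0.129
gripper_force: 55.0
```

apply_moves --pt "5 0.08 -0.02 0 0" --pt "5 0 0 0 0" --pt "5 0 0 0 0" --pt "5 0.016 -0.004 0 0" --pt "5 0 0 0 0" --pt "5 0.016 -0.004 0 0" --pt "5 0 0 0 0"

```text
clock: 16.85
position: [0.5275, 0.0299, 0.0446]
ee_rot: [2.472, 1.939, 0.0]
force: [0.6, 0.6, -2.7]
width: 0.128
gripper_force: 55.0
```

apply_moves --pt "5 0.016 -0.004 0 0" --pt "5 0 0 0 0" --pt "5 0 0 0 0"

```text
clock: 17.23
position: [0.5283, 0.0297, 0.0446]
ee_rot: [2.472, 1.939, -0.0]
force: [-0.1, -0.8, -1.9]
width: 0.123
gripper_force: 55.0
```

apply_moves --pt "5 0.016 -0.004 0 0" --pt "5 0 0 0 0" --pt "5 0 0 0 0"

```text
clock: 17.6
position: [0.529, 0.0296, 0.0446]
ee_rot: [-2.472, -1.939, 0.001]
force: [-2.5, 1.2, -1.6]
width: 0.122
gripper_force: 55.0
```

apply_moves --pt "5 0.016 -0.004 0 0" --pt "5 0 0 0 0" --pt "5 0 0 0 0"

```text
clock: 17.98
position: [0.5291, 0.0295, 0.0444]
ee_rot: [-2.471, -1.939, 0.002]
force: [-5.5, 1.4, 0.3]
width: 0.128
gripper_force: 55.0
```

apply_moves --pt "5 -0.032 0.008 0 0" --pt "5 0 0 0 0" --pt "5 0 0 -0.03 0" --pt "5 0 0 -0.02 0" --pt "5 0 0 0 0" --pt "5 0 0 0 0"

```text
clock: 18.73
position: [0.5284, 0.0297, 0.0416]
ee_rot: [2.472, 1.939, 0.0]
force: [1.2, 0.1, -3.2]
width: 0.124
gripper_force: 55.0
```

apply_moves --pt "5 0 0 -0.02 0" --pt "5 0 0 -0.02 0" --pt "5 0 0 0 0" --pt "5 0 0 0 0"

```text
clock: 19.23
position: [0.5284, 0.0297, 0.0392]
ee_rot: [-2.472, -1.939, -0.0]
force: [-0.0, 0.2, -2.4]
width: 0.125
gripper_force: 55.0
```

apply_moves --pt "5 0 0 -0.025 0" --pt "5 0 0 -0.025 0" --pt "5 0 0 0 0" --pt "5 0 0 0 0" --newtons 60

```text
clock: 19.73
position: [0.5285, 0.0298, 0.0364]
ee_rot: [2.472, 1.939, 0.0]
force: [-1.1, 0.7, 2.6]
width: 0.125
gripper_force: 60.0
```

apply_moves --pt "5 0 0 -0.025 0" --pt "5 0 0 0 0" --pt "5 0 0 -0.015 0" --pt "5 0 0 0 0" --pt "5 0 0 0 0"

```text
clock: 20.35
position: [0.5285, 0.0298, 0.0344]
ee_rot: [2.471, 1.939, 0.0]
force: [-3.1, -0.7, 9.1]
width: 0.124
gripper_force: 60.0
```

apply_moves --pt "5 0 0 -0.015 0" --pt "5 0 0 0 0" --pt "5 0 0 0 0"

```text
clock: 20.72
position: [0.5285, 0.0298, 0.0343]
ee_rot: [2.471, 1.938, 0.0]
force: [-7.0, -1.5, 22.6]
width: 0.124
gripper_force: 60.0
```

```bash
python3 - <<'E'
from m import *
s=observe(); print(s['position'],s['force'],s['ft_torque'],cv2.Rodrigues(s['ee_rot'])[0][:,2])
c,_=grab('scene','scene5'); P=cloud(c)
cv2.imwrite('pics/g5.png',np.clip(cv2.resize(cv2.cvtColor(c['im'][165:240,190:290],cv2.COLOR_RGB2BGR),None,fx=7,fy=7,interpolation=cv2.INTER_CUBIC).astype(float)*1.6,0,255).astype(np.uint8))
E
```

```text
[0.5285321  0.0297892  0.03433228] [-7.0305574  -1.48176386 22.59344469] [-0.18598368  1.49111661 -0.03646106] [ 9.94082424e-04 -7.99616618e-04 -9.99999186e-01]
```

View pics/g5.png

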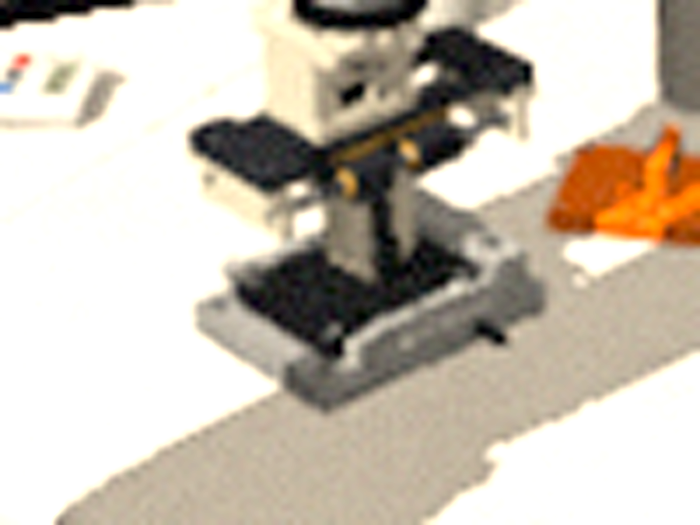

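The cover lies between the cheeks, level on the deck (crop (335,320)). The height matches flush (TCP z 0.0343 against 0.0344 expected), with the arm pushing down at about 22 N.

```bash
python3 -c "
from cell import arm
print(arm.sign_off())"
```

```text
the job is handed in; nothing more can be done
None
```

The job is handed in at about 21 s of the 61 s allowed: the dish is in the nest, and the cover's heel is under the keeper with its bore over the pin. The arm is still holding the cover down flush on the deck at about 22 N, and nothing else on the bench was handled. I judged flush from the tool height and a sharp rise in force, not from the stage joint.

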